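# Fit the router's aerial and hold it against the sprung bar of its dock

## Task

Take the loose aerial from the green cradle, stand it upright in the empty socket on top of the router, fully down on its collar, and let go of it. Then push the router along the steel dock, square against the orange sprung bar, and keep pressing steadily on the router so that the bar is loaded with about 10 newtons (well clear of 15) while I drive the screws: finish while still pressing, do not let go. Leave the other things on the table where they are.

Things in the scene. Friction and masses are not known exactly. Their poses are not given: they have to be found in the camera images.
- aerial: Loose white aerial, 150 long. Origin: centre of the foot's end; z along it to the top. Steel foot 10 dia, z 0-24 (tip chamfered to 6); collar 16 dia, z 24-46; flat-sided blade 12 (y) x 16 (x), z 46-150. 30 g. Starts in the cradle, foot down, 30 degrees from upright, top leaning to the cradle's +x, its y level. Above z 75 it is free of the cradle: grip it there across y.
- cradle: Fixed green plastic rest, trough 30 degrees from upright, footprint 100 x 60, 75 high. Origin on the table, 10 mm along +x from the footprint's middle. The aerial's foot end lies at (-35, 0, 16) mm, its top leans to +x. Trough walls, 30 wide overall, end 66 mm (its back 70 mm) along the aerial. Stands left or right of the dock, in exchange with the mug.
- router: White flat box, loose on the dock plate: 110 (x) x 200 (y) x 32 high, about 0.4 kg. Origin: centre of its underside (6 mm above the table); +x faces the orange bar, the -x face is to be pushed. Two built-in aerials, 16 x 12, 126 high, stand on top at x +35, y +85 and -85; the empty socket is midway between them.
- socket (a point): Centre of the mouth of the empty round socket in the router's top face, at (+35, 0, 32) mm in the router's frame. Hole 14 diameter, 27 deep, open upwards; the seated aerial's collar rests on the router's top with the foot's end 24 mm below this point.
- dock: Fixed dark steel dock: slick plate 260 (its x) x 250 (its y), 6 thick, lying on the table, with yellow lines along its sides and an upright rail 42 high along its far (+x) edge. Origin at the centre of its underside. The router lies on the plate and slides along the dock's +x to the bar.
- stop_bar: Orange bar 170 wide, 26 high, 12 thick, sprung. Origin: middle of the face towards the router, at rest (+84, 0, 22) mm in the dock's frame; the router meets it at router x +29 there. Slides along dock +x only, 26 mm at most, 700 N/m, no preload: 10 N pushes it in 14 mm. Friction adds about 1 to 4 N to the push needed on the router.
- mug: Blue mug, 76 diameter, 85 high, origin under its centre. Leave alone.
- remote: Black remote control, 160 x 44 x 16, lying flat, origin under its centre. Leave alone.
- screwdriver: Screwdriver with red handle, lying along its x, about 200 long. Leave alone.
- screw_jar: Small glass screw jar with steel lid, 48 diameter, 50 high. Leave alone.
- adapter: White plug-in power adapter, 75 x 42 x 30. Leave alone.
- gift_box: Red box, 110 x 80 x 50. Leave alone.
Things that resemble listed ones, but are neither listed nor needed, are in the scene too. What is meant by the router is not turquoise, and is the larger of those in its own colour.

How it is judged (in metres and radians):
On the way, in this order (a step that is already met when the one before it is completed fails the run):
1. the aerial stands seated in the router's socket and has been let go (z of aerial in the frame of socket below -0.019 m and horizontal distance between aerial and socket below 0.006 m and angle between aerial's own z axis and vertical below 0.12 rad and contact force between each of the fingers, the arm and aerial below 0.05 N), for 0.3 s.
2. the router is pressed square against the bar with 6 to 14.5 N (z of aerial in the frame of socket below -0.019 m and horizontal distance between aerial and socket below 0.006 m and angle between aerial's own z axis and vertical below 0.12 rad and contact force between router and stop_bar between 6 and 14.5 N and linear speed of router below 0.02 m/s and angle between the x axis of router and the x axis of dock, either way round below 0.06 rad and y of router in the frame of dock between -0.03 and 0.03 m and angle between router's own z axis and vertical below 0.04 rad and contact force between any of the fingers, the arm and router above 4 N), for 0.5 s.
At the end, for the whole second after the job is handed in: Still pressing (robot on router over 4 N): bar force 6 to 14.5 N, router at rest, flat, square within 0.06 rad, within 30 mm of the dock midline; aerial untouched in the socket: at least 19 mm deep, within 6 mm of its axis and 0.12 rad of upright (all of step 2 and contact force between each of the fingers, the arm and aerial below 0.05 N); the arm keeps its last pose, push and grip.
It fails at once if the bar is loaded with more than 20 N (contact force between router and stop_bar above 20 N).
It fails at once if another thing on the table is moved by more than 30 mm (distance of any of mug, remote, screwdriver, screw_jar, adapter, gift_box from where it was at the start of the episode above 0.03 m).
It also fails if it takes over 64 s, if anything falls off the work surface, if the arm or the gripper's body presses on something with over 40 N, if the wrist force passes 120 N, or if a joint passes its speed limit or range.

## Robot

A 6-joint arm with a two-finger parallel gripper is mounted at the origin on the work surface. World frame = base frame: x ahead of the robot, y to its left, z up, the work surface at z = 0. Lengths are in mm, angles in degrees, forces in N, time in s.
With the tool pointing down it reaches from about 350 to 850 mm from the base axis. Payload 8.1 kg.
Tool frame: the origin (TCP) lies at the very end of the fingers, on their centre line; the grasp point (between the pads) lies r.tcp_to_grasp behind it (r.tcp_to_grasp is the distance from the TCP to the grasp point, in mm); z points along the fingers, y is the line along which they close (so a half turn about z gives the same grasp; the last joint's range is limited). The gripper opens to 85 mm and grips with 20 to 120 N. Pads are 22 mm wide; open, the fingers measure 114 mm over their backs; the gripper's body (76 mm by 85 mm) begins 54 mm behind the grasp point. The pads swing forward as they close: fully open they stand 13 mm farther back than shut.
Start: joints at [-78.575, 7.471, 85.268, -0, 87.261, -4.893], TCP at [168.6, -575.829, 231.292] pointing down, gripper open.
Joint ranges: [-169.43, 169.43], [-51.17, 129.36], [1.28, 143.12], [-76.62, 256.62], [0, 156.53], [-152.29, 152.29]. Speed limits (degrees/s): [136.94, 136.94, 159.86, 180, 180, 180].

## Interface

Orientations are given as [roll, pitch, yaw] about the fixed x, y, z axes, in that order (R = Rz(yaw) Ry(pitch) Rx(roll)).
In Python, from bench import sense, viewer, order, r gives the robot as it stands.
- The arm moves only by the tool carry_out, never from a script. Its argument "increments" is one flat list of numbers, 7 for each row, row after row: the shift along the tool's x, y, z as a fraction of full scale, then the turn, a rotation vector about the tool's x, y, z as a fraction of full scale, then the opening, from -1 (shut) to 1 (fully open). A call has exactly 10 rows; each row is the pose to reach, as a shift and turn from the pose commanded when the call began, along the tool's axes at that moment, turning the shorter way round; what a row does not reach only later rows make up. Full scale, the value 1, is 400 mm for a shift and 2 pi rad for a turn. A row lasts 1/8 s, in which the tool goes at most 62.5 mm and 10.7 degrees, less where a joint would pass 70% of its speed; a pose out of reach is approached as far as the arm can. A call with a number of a shift or a turn outside -1 to 1 is refused whole. A call with a gripper value outside its range is refused whole. The fingers move at their own pace and stop on an object; "force" is the grip in N (left out, the last holds). Time passes only in rows, so rows that repeat a pose let the fingers close, or fill a call up. It gives the time, the measured TCP pose, the force, the opening and the grip force at its end, in the units of the state.
- sense(): the state, without advancing time (a new reading comes with each control period).
- viewer.snapshot(name): name is "scene" or "top" or "wrist"; returns the picture (400x640x3 uint8, red, green, blue); there is no depth.
- viewer.get_calibration(name): a dict with "fx", "fy", "cx", "cy" (pixels), "R" (3x3) and "t" (3): a world point X has camera coordinates R X + t. Camera axes: x right, y down, z forward; pixel columns grow to the right and rows downward; lengths in mm; the calibration is good to about 2 mm. The wrist camera is an equidistant fisheye: a pixel r from the principal point sees the ray r / f radians off the axis. A picture is of the moment at which its call begins: read the wrist's pose just before it. get_calibration takes no time and is no camera call; for the wrist camera it gives the pose at the moment of the call.
- order.hand_in(): hands the job in; it is judged then, once.
The state is a dict: "time": time; "joint_pos": joint angles; "qd": joint speeds; "joint_efforts": joint torques, N m; "tool_pos": TCP position; "tcp_rot": TCP orientation; "ft_force": force on the tool from outside, world axes, zero at the start; "wrist_torque": the same for the moment, N m; "finger_gap": finger opening in mm; "grip_force": force on a finger pad.
Only numpy, scipy, OpenCV 4.12 (cv2) and the standard library are available. Lean on these libraries where they do the work, as an engineer would, in place of code of your own. Each camera call takes 0.05 s, during which the arm holds its last target. There are 200 camera calls.

## Working session

There is one attempt and no reset: what is moved stays moved. The work goes in short steps, Python scripts to look and compute and a tool call to move; the robot and the scene stay as the last step left them, time stands still between calls to the robot, and variables do not carry over. Pictures are saved under pics/ and viewed, at most 11 in all, crops included, and the job is handed in when it is done.

Besides the shell and the picture viewer there is one more tool, called after "Call:" by a JSON object that holds its "fn" and its "kwargs". carry_out: Moves the arm, as the interface text tells. Its arguments: {"type":"object","properties":{"increments":{"type":"array"},"force":{"type":"number"}},"required":["increments"]}

```bash
mkdir -p pics; python3 - <<'E'
from bench import sense, viewer, order, r
import cv2,numpy as np
for n in("scene","top"):
    im=viewer.snapshot(n); cv2.imwrite(f"pics/{n}0.png",im[:,:,::-1]); c=viewer.get_calibration(n); print(n,{k:np.round(v,4).tolist() for k,v in c.items()})
s=sense(); print(s); print(r.tcp_to_grasp)
E
```

```text
scene {'fx': 434.1242, 'fy': 434.1242, 'cx': 324.7907, 'cy': 200.9683, 'R': [[-0.2768, 0.9608, -0.0161], [0.8007, 0.2213, -0.5568], [-0.5314, -0.167, -0.8305]], 't': [148.1663, -330.3341, 1442.4923]}
top {'fx': 438.4074, 'fy': 438.4074, 'cx': 319.5041, 'cy': 196.0149, 'R': [[-0.0065, -1.0, -0.0005], [-0.9973, 0.0065, -0.0727], [0.0727, 0.0001, -0.9974]], 't': [-13.5268, 461.0549, 1177.4923]}
{'time': 0.1, 'joint_pos': array([-7.85774769e+01,  7.51289486e+00,  8.53247563e+01, -3.24988776e-04,
        8.72617621e+01, -4.89021037e+00]), 'qd': array([-0.01622491, -0.08167956,  0.00482017,  0.06069128, -0.04031931,
       -0.02251244]), 'joint_efforts': array([-1.08679656e-04, -5.70950246e+01, -5.01941657e+01, -2.50442617e-04,
        8.05872754e-03, -9.48555027e-06]), 'tool_pos': array([ 168.47446155, -575.3286427 ,  230.31084607]), 'tcp_rot': array([-1.79900921e+02, -8.15123484e-03,  1.63127423e+01]), 'ft_force': array([-0.35235725, -0.13161635,  0.22217741]), 'wrist_torque': array([ 0.08463464, -0.0252126 , -0.00507519]), 'grip_force': 0.0, 'finger_gap': 85.53885333194357}
18.700000000000003
```

View pics/top0.png

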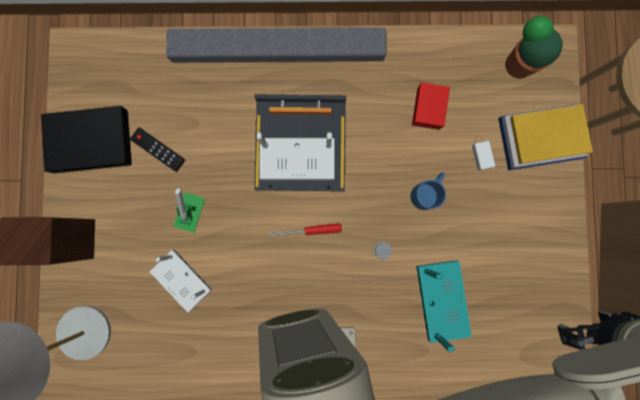

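View pics/scene0.png

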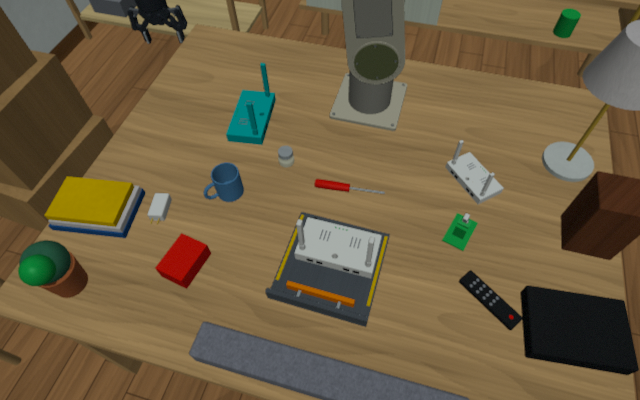

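The top picture shows the dock at about (300,143) with the white router on it at (297,158), and the orange bar at (300,109). The green cradle is at (188,212) and holds the aerial. I'll zoom in on these.

```bash
python3 - <<'E'
import cv2,numpy as np
t=cv2.imread("pics/top0.png"); s=cv2.imread("pics/scene0.png")
def c(i,x,y,w,h,k): return cv2.resize(i[y:y+h,x:x+w],(w*k,h*k),interpolation=cv2.INTER_CUBIC)
a=np.hstack([c(t,250,90,100,105,4),c(s,262,205,133,105,3)[:,:399] if 0 else cv2.resize(c(s,262,205,133,120,3),(400,420))])
b=np.hstack([cv2.resize(c(t,165,180,50,60,3),(400,480))[:180*2+0],cv2.resize(c(s,435,195,50,60,3),(400,480))[:360]])
b=cv2.resize(b,(400,180)) if 0 else b
cv2.imwrite("pics/a.png",a); cv2.imwrite("pics/b.png",b)
E
```

```text
(no output)
```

View pics/a.png

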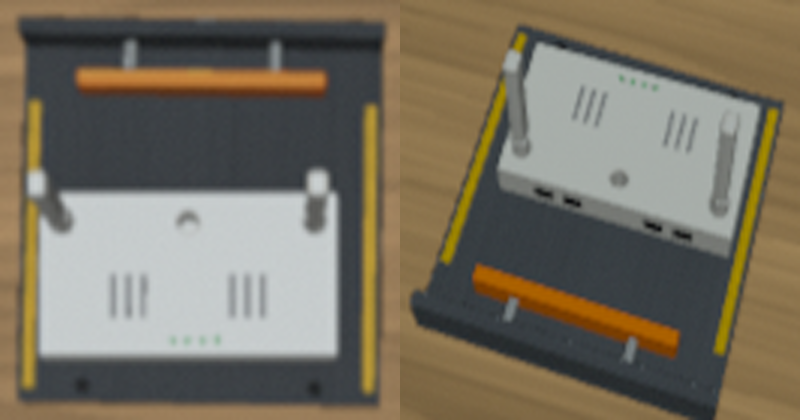

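View pics/b.png

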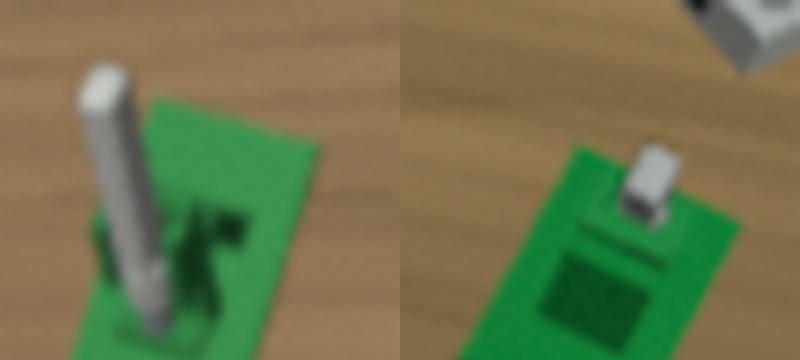

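```bash
cat >h.py <<'E'
import numpy as np,cv2
from bench import viewer
C={n:viewer.get_calibration(n) for n in("scene","top")}
def ray(n,p):
    c=C[n];R=np.array(c["R"]);t=np.array(c["t"])
    d=R.T@np.array([(p[0]-c["cx"])/c["fx"],(p[1]-c["cy"])/c["fy"],1.]);return -R.T@t,d
def pl(n,p,z):
    o,d=ray(n,p);return o+d*(z-o[2])/d[2]
def tri(p,q):
    o1,d1=ray("top",p);o2,d2=ray("scene",q)
    k=np.linalg.lstsq(np.c_[d1,-d2],o2-o1,rcond=None)[0]
    a,b=o1+k[0]*d1,o2+k[1]*d2;return (a+b)/2,np.linalg.norm(a-b)
E
python3 - <<'E'
from h import *
np.set_printoptions(precision=1,suppress=True)
im={n:cv2.imread(f"pics/{n}0.png") for n in C}
def rect(n,m,z,roi,name):
    x,y,w,h=roi;k=np.zeros_like(m);k[y:y+h,x:x+w]=m[y:y+h,x:x+w]
    cs,_=cv2.findContours(k,cv2.RETR_EXTERNAL,cv2.CHAIN_APPROX_NONE);c=max(cs,key=cv2.contourArea)[:,0]
    P=np.array([pl(n,p,z)[:2] for p in c],np.float32);print(name,n,*cv2.minAreaRect(P))
    return P
for n,rg,rd in(("top",(165,185,45,55),(250,90,100,110)),("scene",(435,205,50,50),(262,205,135,125))):
    hv=cv2.cvtColor(im[n],cv2.COLOR_BGR2HSV)
    g=cv2.inRange(hv,(50,100,40),(75,255,255)); rect(n,g,3,rg,"green")
    w=cv2.inRange(hv,(0,0,165),(180,50,255)); rect(n,w,38,rd,"router")
    o=cv2.inRange(hv,(5,150,120),(18,255,255)); rect(n,o,35,rd,"bar")
    y=cv2.inRange(hv,(22,130,100),(32,255,255)); rect(n,y,6,rd,"yellow")
    ys,xs=np.where(y[rd[1]:rd[1]+rd[3],rd[0]:rd[0]+rd[2]]);P=np.float32([pl(n,(a+rd[0],b+rd[1]),6)[:2] for a,b in zip(xs,ys)])
    _,l,ce=cv2.kmeans(P,2,None,(3,50,.1),5,0)
    for i in(0,1):print("line",n,ce[i],cv2.fitLine(P[l[:,0]==i],2,0,.01,.01)[:2].ravel().tolist())
print("socket",pl("top",(296.5,144.3),38),pl("scene",(334,255.5),38))
print("top",tri((177.6,190.1),(466.7,215.6)))
E
```

```text
green top (421.32110595703125, 345.59381103515625) (65.12361907958984, 98.40255737304688) 73.13944244384766
router top (562.6271362304688, 44.88981246948242) (197.03244018554688, 108.68313598632812) 89.62691497802734
bar top (695.8524780273438, 35.10095977783203) (168.85157775878906, 11.78843879699707) 88.54248046875
yellow top (585.5218505859375, -79.59009552001953) (5.570302486419678, 198.6302032470703) 89.40721893310547
line top [583. 155.] [0.9998829960823059, -0.015298198908567429]
line top [584.7 -79.6] [0.9999397993087769, -0.010972941294312477]
green scene (420.49639892578125, 341.865234375) (59.61825180053711, 99.97988891601562) 73.4723892211914
router scene (562.943603515625, 43.67143630981445) (197.11915588378906, 106.67652893066406) 89.7173843383789
bar scene (700.507080078125, 34.479736328125) (169.1302490234375, 17.55980110168457) 88.76219177246094
yellow scene (589.0808715820312, 153.4158172607422) (9.478470802307129, 200.33575439453125) 88.89181518554688
line scene [602.3 -81.3] [0.9998433589935303, -0.017697850242257118]
line scene [593.5 153.3] [0.9997953176498413, -0.020232245326042175]
socket [599.8  44.7  38. ] [597.7  42.6  38. ]
top (array([467.9, 328.1, 148.4]), np.float64(0.9772208201177937))
```

```bash
cat >p.py <<'E'
import numpy as np,json,sys
from scipy.spatial.transform import Rotation as Ro
def row(p0,R0,p1,R1):
    sh=R0.inv().apply(np.array(p1)-p0)/400; rv=(R0.inv()*R1).as_rotvec()/(2*np.pi)
    return np.round(np.r_[sh,rv],4)
def app(p0,R0,w):
    return p0+R0.apply(np.array(w[:3])*400), R0*Ro.from_rotvec(np.array(w[3:6])*2*np.pi)
def down(yaw): return Ro.from_euler('xyz',[180,0,yaw],degrees=True)
def chain(p,R,wps):   # print the row for each waypoint, chaining the rounded commands
    for q,Q in wps:
        w=row(p,R,q,Q); print(w.tolist()); p,R=app(p,R,w)
    json.dump([p.tolist(),R.as_quat().tolist()],open('cmd.json','w'))
def load():
    p,q=json.load(open('cmd.json')); return np.array(p),Ro.from_quat(q)
th=np.radians(-16.7); cx=np.array([np.cos(th),np.sin(th),0]); cy=np.array([-np.sin(th),np.cos(th),0])
ax=cx*.5+np.array([0,0,np.sqrt(.75)]); foot=np.array([396.8,350.7,16.3])
Rg=Ro.from_matrix(np.c_[np.cross(cy,-ax),cy,-ax])
E
python3 - <<'E'
from p import *
p=np.array([168.6,-575.829,231.292]);R=down(16.3)
chain(p,R,[((450,-250,280),down(90)),((530,80,280),down(140)),(foot+ax*200,Rg)])
E
```

```text
[0.9038, -0.5844, -0.1218, 0.0, 0.0, -0.2047]
[0.825, 0.1999, 0.0, -0.0, 0.0, -0.1389]
[0.4605, 0.4033, 0.2263, 0.0169, 0.0822, -0.0632]
```

Call:
{"fn": "carry_out", "kwargs": {"increments": [0.9038,-0.5844,-0.1218,0,0,-0.2047,1,0.9038,-0.5844,-0.1218,0,0,-0.2047,1,0.9038,-0.5844,-0.1218,0,0,-0.2047,1,0.9038,-0.5844,-0.1218,0,0,-0.2047,1,0.9038,-0.5844,-0.1218,0,0,-0.2047,1,0.9038,-0.5844,-0.1218,0,0,-0.2047,1,0.9038,-0.5844,-0.1218,0,0,-0.2047,1,0.9038,-0.5844,-0.1218,0,0,-0.2047,1,0.9038,-0.5844,-0.1218,0,0,-0.2047,1,0.9038,-0.5844,-0.1218,0,0,-0.2047,1]}}

```text
time: 1.35
tool_pos: [449.0, -250.9, 279.6]
tcp_rot: [-180.0, -0.0, 89.9]
ft_force: [-0.2, 0.0, -0.8]
finger_gap: 85.2
grip_force: 0.0
```

Call:
{"fn": "carry_out", "kwargs": {"increments": [0.825,0.1999,0,0,0,-0.1389,1,0.825,0.1999,0,0,0,-0.1389,1,0.825,0.1999,0,0,0,-0.1389,1,0.825,0.1999,0,0,0,-0.1389,1,0.825,0.1999,0,0,0,-0.1389,1,0.825,0.1999,0,0,0,-0.1389,1,0.825,0.1999,0,0,0,-0.1389,1,0.825,0.1999,0,0,0,-0.1389,1,0.825,0.1999,0,0,0,-0.1389,1,0.825,0.1999,0,0,0,-0.1389,1]}}

```text
time: 2.6
tool_pos: [529.8, 79.0, 280.1]
tcp_rot: [180.0, 0.0, 139.9]
ft_force: [0.1, -0.2, 0.3]
finger_gap: 85.4
grip_force: 0.0
```

Call:
{"fn": "carry_out", "kwargs": {"increments": [0.4605,0.4033,0.2263,0.0169,0.0822,-0.0632,1,0.4605,0.4033,0.2263,0.0169,0.0822,-0.0632,1,0.4605,0.4033,0.2263,0.0169,0.0822,-0.0632,1,0.4605,0.4033,0.2263,0.0169,0.0822,-0.0632,1,0.4605,0.4033,0.2263,0.0169,0.0822,-0.0632,1,0.4605,0.4033,0.2263,0.0169,0.0822,-0.0632,1,0.4605,0.4033,0.2263,0.0169,0.0822,-0.0632,1,0.4605,0.4033,0.2263,0.0169,0.0822,-0.0632,1,0.4605,0.4033,0.2263,0.0169,0.0822,-0.0632,1,0.4605,0.4033,0.2263,0.0169,0.0822,-0.0632,1]}}

```text
time: 3.85
tool_pos: [492.6, 321.7, 190.1]
tcp_rot: [180.0, -30.0, 163.3]
ft_force: [-0.7, -0.1, -0.4]
finger_gap: 85.3
grip_force: 0.0
```

```bash
python3 - <<'E'
from p import *
from bench import viewer
import cv2
c=viewer.get_calibration("wrist"); im=viewer.snapshot("wrist")[:,:,::-1].copy()
R=np.array(c["R"]);t=np.array(c["t"]); print({k:c[k] for k in("fx","cx","cy")})
np.savez("w0.npz",R=R,t=t,im=im)
for s in range(50,151,25):
    q=R@(foot+ax*s)+t; rr=np.hypot(q[0],q[1]);th_=np.arctan2(rr,q[2]); u=c["cx"]+c["fx"]*th_*q[0]/rr; v=c["cy"]+c["fx"]*th_*q[1]/rr
    cv2.circle(im,(int(round(u)),int(round(v))),2,(0,0,255),-1); print(s,u,v)
cv2.imwrite("pics/w0.png",im)
E
```

```text
{'fx': 309.70691628693146, 'cx': 321.7657498933546, 'cy': 194.1172285777787}
50 321.0196706803593 180.8405699997792
75 320.9775718720054 187.6323352208185
100 320.9278051728545 195.7170078705111
125 320.8681623281074 205.48764577973938
150 320.7955542371414 217.5057840250819
```

View pics/w0.png

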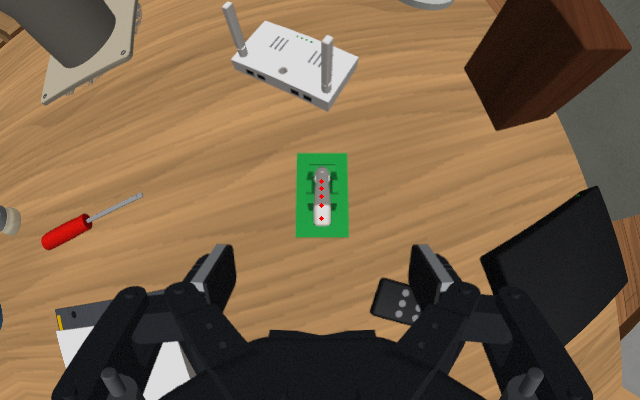

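The wrist view shows the aerial running from (322,168) to (322,225), about 1 px off the predicted axis. I'll advance along it and grip.

Call:
{"fn": "carry_out", "kwargs": {"increments": [0,0,0.07,0,0,0,1,0,0,0.14,0,0,0,1,0,0,0.2,0,0,0,1,0,0,0.25,0,0,0,1,0,0,0.27,0,0,0,1,0,0,0.27,0,0,0,1,0,0,0.27,0,0,0,1,0,0,0.27,0,0,0,0,0,0,0.27,0,0,0,-1,0,0,0.27,0,0,0,-1], "force": 40}}

```text
time: 5.15
tool_pos: [440.8, 337.6, 96.1]
tcp_rot: [180.0, -30.0, 163.3]
ft_force: [0.8, 0.0, 0.2]
finger_gap: 32.2
grip_force: 0.0
```

Call:
{"fn": "carry_out", "kwargs": {"increments": [0,0,0,0,0,0,-1,0,0,0,0,0,0,-1,0,0,0,0,0,0,-1,0,0,0,0,0,0,-1,0,0,0,0,0,0,-1,0,0,0,0,0,0,-1,0,0,0,0,0,0,-1,0,0,0,0,0,0,-1,0,0,0,0,0,0,-1,0,0,0,0,0,0,-1]}}

```text
time: 6.4
tool_pos: [440.6, 337.6, 96.0]
tcp_rot: [180.0, -30.0, 163.3]
ft_force: [1.3, -1.3, 2.2]
finger_gap: 11.3
grip_force: 41.5
```

```bash
python3 - <<'E'
from p import *
p,R=load(); p=p+R.apply([0,0,.27*400])
chain(p,R,[(p+ax*150,R),((598,44,270),down(179.7))])
E
```

```text
[0.0, 0.0001, -0.375, 0.0, 0.0, 0.0]
[-0.2909, -0.5898, -0.2956, 0.012, -0.0828, -0.0445]
```

Call:
{"fn": "carry_out", "kwargs": {"increments": [0,0,-0.05,0,0,0,-1,0,0,-0.1,0,0,0,-1,0,0,-0.15,0,0,0,-1,0,0,-0.2,0,0,0,-1,0,0,-0.25,0,0,0,-1,0,0,-0.3,0,0,0,-1,0,0,-0.34,0,0,0,-1,0,0,-0.36,0,0,0,-1,0,0,-0.375,0,0,0,-1,0,0,-0.375,0,0,0,-1]}}

```text
time: 7.65
tool_pos: [512.7, 316.0, 226.1]
tcp_rot: [180.0, -30.0, 163.3]
ft_force: [-0.2, -0.1, -0.3]
finger_gap: 11.4
grip_force: 41.2
```

Call:
{"fn": "carry_out", "kwargs": {"increments": [-0.029,-0.059,-0.03,0.0012,-0.0083,-0.0045,-1,-0.0727,-0.1475,-0.0739,0.003,-0.0207,-0.0111,-1,-0.1164,-0.236,-0.118,0.0048,-0.0331,-0.0178,-1,-0.16,-0.3244,-0.1626,0.0066,-0.0455,-0.0245,-1,-0.2036,-0.413,-0.207,0.0084,-0.058,-0.0312,-1,-0.247,-0.501,-0.251,0.0102,-0.0704,-0.0378,-1,-0.276,-0.56,-0.281,0.0114,-0.0787,-0.0423,-1,-0.2909,-0.5898,-0.2956,0.012,-0.0828,-0.0445,-1,-0.2909,-0.5898,-0.2956,0.012,-0.0828,-0.0445,-1,-0.2909,-0.5898,-0.2956,0.012,-0.0828,-0.0445,-1]}}

```text
time: 8.9
tool_pos: [597.4, 45.1, 269.3]
tcp_rot: [180.0, -0.1, 179.7]
ft_force: [-0.4, -0.6, -0.2]
finger_gap: 11.5
grip_force: 41.2
```

```bash
python3 - <<'E'
from p import *
from bench import sense,viewer
from h import C
import cv2
s=sense();print(s["tool_pos"],s["tcp_rot"],s["finger_gap"])
out=[]
for n in("scene","wrist","top"):
    im=viewer.snapshot(n)[:,:,::-1].copy(); cv2.imwrite(f"pics/{n}1.png",im)
    if n=="scene":
        c=C[n];q=np.array(c["R"])@np.array([598,44,215])+c["t"];u,v=int(c["fx"]*q[0]/q[2]+c["cx"]),int(c["fy"]*q[1]/q[2]+c["cy"]);print(u,v,q[2])
        x0,y0=u-50,v-40; print(x0,y0); out.append(cv2.resize(im[y0:y0+100,x0:x0+100],(400,400),interpolation=cv2.INTER_CUBIC))
    if n=="wrist": out.append(cv2.resize(im[100:340,200:440],(400,400)))
cv2.imwrite("pics/c1.png",np.hstack(out))
E
```

```text
[597.40569566  45.07610035 269.33701568] [ 1.79974903e+02 -9.51765797e-02  1.79718817e+02] 11.46531688933002
334 218 938.8203785195196
284 178
```

View pics/c1.png

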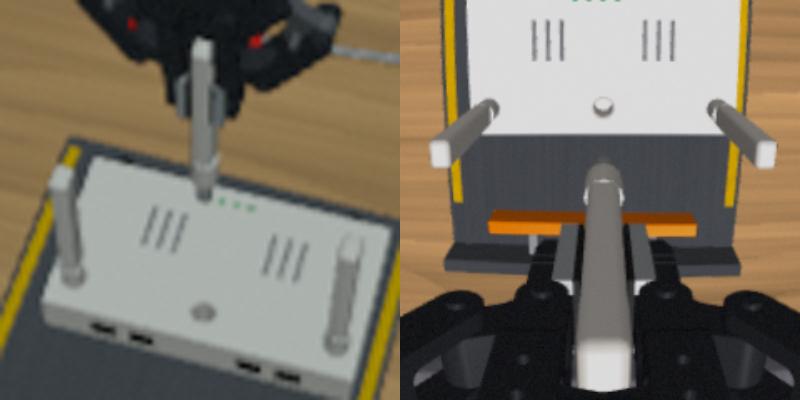

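```bash
python3 - <<'E'
from p import *
from h import *
from bench import sense
np.set_printoptions(precision=1,suppress=True)
print("tool",sense()["tool_pos"])
for z in(172,177,182): print("tip",z,pl("scene",(334.5,227.1),z))
print("top end",pl("scene",(334.4,190),327)); print("socket",pl("scene",(334.4,255.6),38))
c=viewer.get_calibration("wrist");Rw=np.array(c["R"]);t=np.array(c["t"]);o=-Rw.T@t;print("cam",o)
def wr(u,v,z):
    a=np.array([u-c["cx"],v-c["cy"]]);rr=np.hypot(*a);an=rr/c["fx"];d=Rw.T@np.r_[a/rr*np.sin(an),np.cos(an)];return o+d*(z-o[2])/d[2]
f=lambda x,y:(200+(x-400)/1.6667-.3,100+y/1.6667-.3)
print("sock",wr(*f(603,105),38))
for n,x in(("left aerial base",(491,105)),("right",(715,105)),("edgeL",(470,134)),("edgeR",(738,134))): print(n,wr(*f(*x),38))
for z in(172,177,182): print("tip far edge",wr(*f(603,160),z))
im=cv2.imread("pics/wrist1.png")[100:340,200:440];g=cv2.cvtColor(im,cv2.COLOR_BGR2GRAY);print(g[85:115:1,121])
E
```

```text
tool [597.6  45.  269.4]
tip 172 [593.9  42.5 172. ]
tip 177 [596.7  43.3 177. ]
tip 182 [599.6  44.  182. ]
top end [601.2  43.9 327. ]
socket [597.7  43.6  38. ]
cam [524.8  46.4 411.9]
sock [594.9  45.9  38. ]
left aerial base [594.  -37.8  38. ]
right [594.7 129.6  38. ]
edgeL [616.1 -55.6  38. ]
edgeR [616.9 148.8  38. ]
tip far edge [596.9  46.  172. ]
tip far edge [595.4  46.  177. ]
tip far edge [593.9  46.  182. ]
[ 69  71  68  69  70  70  69  72  73  77  84  84  90 107 116 115 115 116
 116 116 116 120 144 188 149 113 113 113 116 114]
```

Call:
{"fn": "carry_out", "kwargs": {"increments": [0,0,0.05,0,0,0,-1,0,0,0.1,0,0,0,-1,0,0,0.15,0,0,0,-1,0,0,0.2,0,0,0,-1,0,0,0.25,0,0,0,-1,0,0,0.29,0,0,0,-1,0,0,0.31,0,0,0,-1,0,0,0.325,0,0,0,-1,0,0,0.325,0,0,0,-1,0,0,0.325,0,0,0,-1]}}

```text
time: 10.3
tool_pos: [598.3, 44.1, 140.8]
tcp_rot: [-180.0, 0.1, 179.7]
ft_force: [0.1, 1.3, 0.0]
finger_gap: 10.9
grip_force: 41.2
```

```bash
python3 - <<'E'
from p import *
from bench import sense,viewer
import cv2
s=sense();print(s["tool_pos"],s["tcp_rot"],s["ft_force"])
a=viewer.snapshot("scene")[:,:,::-1];b=viewer.snapshot("wrist")[:,:,::-1]
cv2.imwrite("pics/scene2.png",a);cv2.imwrite("pics/wrist2.png",b)
cv2.imwrite("pics/c2.png",np.hstack([cv2.resize(a[200:275,300:375],(400,400),interpolation=cv2.INTER_CUBIC),cv2.resize(b[120:240,260:380],(400,400),interpolation=cv2.INTER_CUBIC)]))
E
```

```text
[598.29913309  44.06017105 140.78008726] [-1.79987096e+02  7.76031490e-02  1.79703235e+02] [0.05670403 1.31539214 0.04025329]
```

View pics/c2.png

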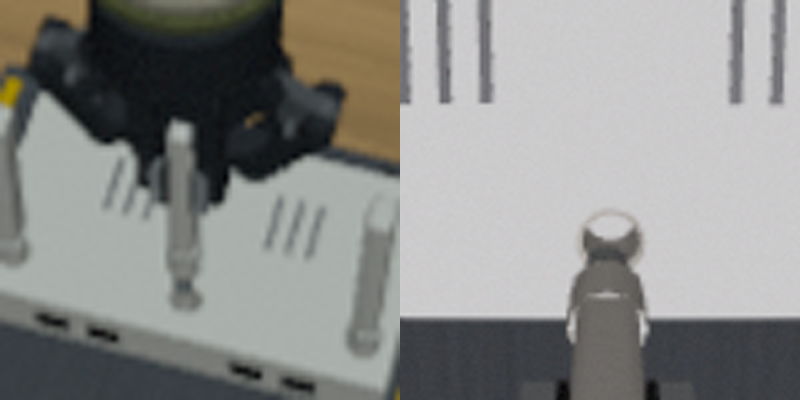

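```bash
python3 - <<'E'
import cv2,numpy as np
a=cv2.imread("pics/scene2.png")[240:265,322:347];b=cv2.imread("pics/wrist2.png")[180:220,303:343]
cv2.imwrite("pics/c3.png",np.hstack([cv2.resize(a,(400,400),interpolation=cv2.INTER_CUBIC),cv2.resize(b,(400,400),interpolation=cv2.INTER_CUBIC)]))
E
```

```text
(no output)
```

View pics/c3.png

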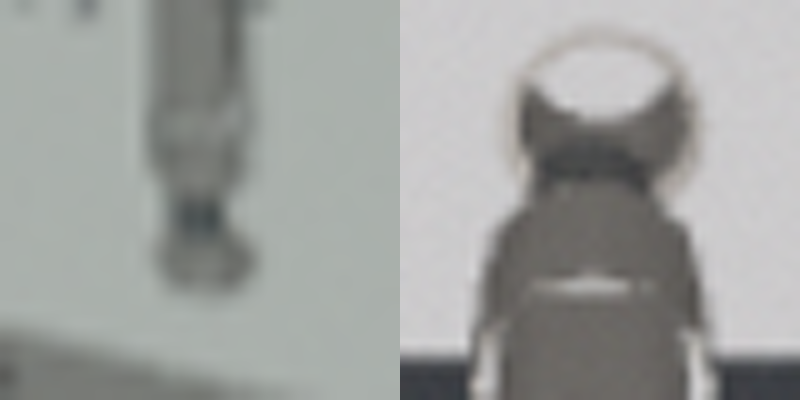

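```bash
python3 - <<'E'
from h import *
np.set_printoptions(precision=1,suppress=True)
c=viewer.get_calibration("wrist");Rw=np.array(c["R"]);t=np.array(c["t"]);o=-Rw.T@t;print("cam",o)
def wr(u,v,z):
    a=np.array([u-c["cx"],v-c["cy"]]);rr=np.hypot(*a);an=rr/c["fx"];d=Rw.T@np.r_[a/rr*np.sin(an),np.cos(an)];return o+d*(z-o[2])/d[2]
print("socket w",wr(322.9,191.5,38),"s",pl("scene",(334.2,255.6),38))
for z in(44,48,52): print(z,"w -x edge",wr(321.8,194,z),"s +x edge",pl("scene",(334,254.2),z))
E
```

```text
cam [525.1  45.5 283.1]
socket w [595.8  46.1  38. ] s [597.8  43.1  38. ]
44 w -x edge [596.2  45.2  44. ] s +x edge [597.1  42.4  44. ]
48 w -x edge [595.   45.2  48. ] s +x edge [599.1  42.9  48. ]
52 w -x edge [593.8  45.2  52. ] s +x edge [601.   43.5  52. ]
```

Call:
{"fn": "carry_out", "kwargs": {"increments": [0.0012,0.0018,0,0,0,0,-1,0.0012,0.0018,0.01,0,0,0,-1,0.0012,0.0018,0.02,0,0,0,-1,0.0012,0.0018,0.03,0,0,0,-1,0.0012,0.0018,0.036,0,0,0,-1,0.0012,0.0018,0.042,0,0,0,-1,0.0012,0.0018,0.048,0,0,0,-1,0.0012,0.0018,0.054,0,0,0,-1,0.0012,0.0018,0.06,0,0,0,-1,0.0012,0.0018,0.06,0,0,0,-1]}}

```text
time: 11.65
tool_pos: [597.2, 44.8, 115.7]
tcp_rot: [-180.0, -0.0, 179.7]
ft_force: [-0.5, -0.7, 0.2]
finger_gap: 11.8
grip_force: 41.2
```

Call:
{"fn": "carry_out", "kwargs": {"increments": [0,0,0.005,0,0,0,-1,0,0,0.01,0,0,0,-1,0,0,0.015,0,0,0,-1,0,0,0.019,0,0,0,-1,0,0,0.022,0,0,0,-1,0,0,0.024,0,0,0,-1,0,0,0.025,0,0,0,-1,0,0,0.025,0,0,0,-1,0,0,0.025,0,0,0,-1,0,0,0.025,0,0,0,-1]}}

```text
time: 12.9
tool_pos: [597.4, 44.8, 106.2]
tcp_rot: [-180.0, 0.0, 179.7]
ft_force: [-0.8, -0.4, 2.5]
finger_gap: 11.3
grip_force: 41.4
```

Call:
{"fn": "carry_out", "kwargs": {"increments": [0,0,0.001,0,0,0,-1,0,0,0.002,0,0,0,-1,0,0,0.003,0,0,0,-1,0,0,0.004,0,0,0,-1,0,0,0.005,0,0,0,-1,0,0,0.005,0,0,0,-1,0,0,0.005,0,0,0,-1,0,0,0.005,0,0,0,-1,0,0,0.005,0,0,0,-1,0,0,0.005,0,0,0,-1]}}

```text
time: 14.15
tool_pos: [598.1, 44.8, 106.0]
tcp_rot: [-180.0, 0.1, 179.7]
ft_force: [-5.0, -0.6, 12.6]
finger_gap: 11.3
grip_force: 43.1
```

Contact came at TCP z=106, where the collar is expected to seat. I'll ease off the load and release.

Call:
{"fn": "carry_out", "kwargs": {"increments": [0,0,-0.003,0,0,0,-1,0,0,-0.005,0,0,0,-1,0,0,-0.005,0,0,0,-1,0,0,-0.005,0,0,0,-0.2,0,0,-0.005,0,0,0,-0.2,0,0,-0.005,0,0,0,-0.2,0,0,-0.005,0,0,0,-0.2,0,0,-0.005,0,0,0,-0.2,0,0,-0.005,0,0,0,-0.2,0,0,-0.005,0,0,0,-0.2]}}

```text
time: 15.4
tool_pos: [597.3, 44.8, 106.0]
tcp_rot: [-180.0, 0.0, 179.7]
ft_force: [1.2, 0.9, 0.3]
finger_gap: 34.2
grip_force: 0.0
```

Call:
{"fn": "carry_out", "kwargs": {"increments": [0,0,-0.05,0,0,0,-0.2,0,0,-0.1,0,0,0,-0.2,0,0,-0.15,0,0,0,-0.2,0,0,-0.2,0,0,0,-0.2,0,0,-0.25,0,0,0,-0.2,0,0,-0.3,0,0,0,-0.2,0,0,-0.35,0,0,0,-0.2,0,0,-0.375,0,0,0,-0.2,0,0,-0.375,0,0,0,-0.2,0,0,-0.375,0,0,0,-0.2]}}

```text
time: 16.65
tool_pos: [596.9, 44.8, 255.0]
tcp_rot: [-180.0, -0.1, 179.7]
ft_force: [-0.1, -0.2, -1.0]
finger_gap: 34.1
grip_force: 0.0
```

```bash
python3 - <<'E'
from p import *
from bench import sense,viewer
import cv2
s=sense();print(s["tool_pos"],s["tcp_rot"],s["ft_force"])
a=viewer.snapshot("scene")[:,:,::-1];b=viewer.snapshot("top")[:,:,::-1];w=viewer.snapshot("wrist")[:,:,::-1]
cv2.imwrite("pics/scene3.png",a);cv2.imwrite("pics/top3.png",b)
cv2.imwrite("pics/c4.png",np.hstack([cv2.resize(a[190:320,265:395],(400,400),interpolation=cv2.INTER_CUBIC),cv2.resize(w[60:300,200:440],(400,400),interpolation=cv2.INTER_CUBIC)]))
E
```

```text
[596.89036579  44.79726961 254.9698146 ] [-1.79987316e+02 -8.00153579e-02  1.79702609e+02] [-0.0686969  -0.20795567 -1.04965512]
```

View pics/c4.png

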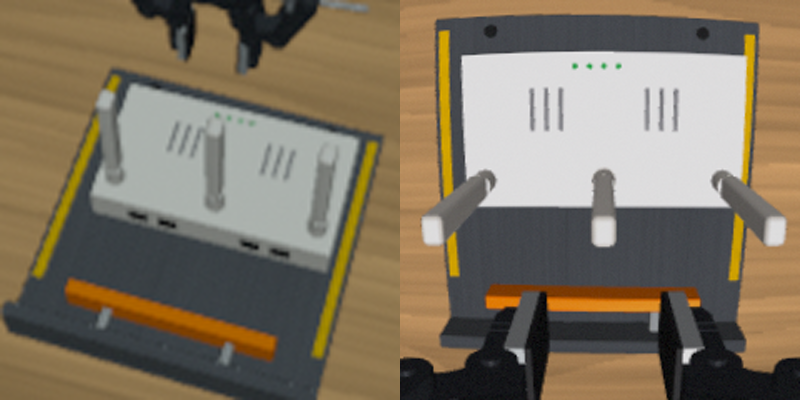

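The aerial is seated upright and level with the built-in ones. Next I'll go behind the router.

```bash
python3 - <<'E'
from p import *
from h import *
p,R=load()
for w in([0,0,.325],[.0012,.0018,.06],[0,0,.025],[0,0,.005],[0,0,-.005],[0,0,-.375]): p=p+R.apply(np.array(w)*400)
print(p)
chain(p,R,[((465,44,200),down(178.8)),((465,44,16),down(178.8))])
im=cv2.imread("pics/top3.png");hv=cv2.cvtColor(im,cv2.COLOR_BGR2HSV)
w=cv2.inRange(hv,(0,0,165),(180,50,255));m=np.zeros_like(w);m[130:190,255:345]=w[130:190,255:345]
# back edge of router in top view
ys=[np.where(m[:,x])[0].max() for x in range(268,330)]
for x in(270,300,328): print(pl("top",(x,ys[x-268]+.5),38))
print([pl("top",q,10)[:2] for q in((270,235),(340,229))])
E
```

```text
[597.51412529  44.72629252 256.00537274]
[0.3313, -0.0036, 0.14, -0.0, 0.0, 0.0025]
[0.0001, 0.0001, 0.46, -0.0, 0.0, -0.0]Traceback (most recent call last):
  File "<stdin>", line 10, in <module>
    return umr_maximum(a, axis, None, out, keepdims, initial, where)
ValueError: zero-size array to reduction operation maximum which has no identity
```

Call:
{"fn": "carry_out", "kwargs": {"increments": [0.1,0,0,0,0,0.0025,0,0.2,0,0,0,0,0.0025,0,0.3,0,0,0,0,0.0025,0,0.3313,-0.0036,0.05,0,0,0.0025,0,0.3313,-0.0036,0.1,0,0,0.0025,0,0.3313,-0.0036,0.14,0,0,0.0025,0,0.3313,-0.0036,0.14,0,0,0.0025,0,0.3313,-0.0036,0.14,0,0,0.0025,0,0.3313,-0.0036,0.14,0,0,0.0025,0,0.3313,-0.0036,0.14,0,0,0.0025,0]}}

```text
time: 18.05
tool_pos: [465.2, 44.0, 200.6]
tcp_rot: [-180.0, 0.1, 178.8]
ft_force: [-0.1, 1.6, -1.5]
finger_gap: 42.5
grip_force: 0.0
```

Call:
{"fn": "carry_out", "kwargs": {"increments": [0,0,0.07,0,0,0,0,0,0,0.14,0,0,0,0,0,0,0.21,0,0,0,0,0,0,0.28,0,0,0,0,0,0,0.35,0,0,0,0,0,0,0.4,0,0,0,0,0,0,0.44,0,0,0,0,0,0,0.46,0,0,0,0,0,0,0.46,0,0,0,0,0,0,0.46,0,0,0,0]}}

```text
time: 19.3
tool_pos: [465.6, 44.0, 16.8]
tcp_rot: [-180.0, 0.1, 178.8]
ft_force: [-0.1, -0.5, -0.7]
finger_gap: 42.5
grip_force: 0.0
```

Call:
{"fn": "carry_out", "kwargs": {"increments": [-0.02,0,0,0,0,0,0,-0.04,0,0,0,0,0,0,-0.055,0,0,0,0,0,0,-0.07,0,0,0,0,0,0,-0.083,0,0,0,0,0,0,-0.096,0,0,0,0,0,0,-0.108,0,0,0,0,0,0,-0.12,0,0,0,0,0,0,-0.13,0,0,0,0,0,0,-0.14,0,0,0,0,0,0]}}

```text
time: 20.55
tool_pos: [521.0, 42.8, 15.9]
tcp_rot: [-180.0, -0.0, 178.8]
ft_force: [-2.2, -0.2, -1.3]
finger_gap: 42.7
grip_force: 0.6
```

Call:
{"fn": "carry_out", "kwargs": {"increments": [-0.01,0,0,0,0,0,0,-0.02,0,0,0,0,0,0,-0.03,0,0,0,0,0,0,-0.04,0,0,0,0,0,0,-0.05,0,0,0,0,0,0,-0.06,0,0,0,0,0,0,-0.07,0,0,0,0,0,0,-0.08,0,0,0,0,0,0,-0.085,0,0,0,0,0,0,-0.09,0,0,0,0,0,0]}}

```text
time: 21.8
tool_pos: [556.9, 42.1, 16.1]
tcp_rot: [-180.0, 0.0, 178.8]
ft_force: [-1.4, 1.1, 0.4]
finger_gap: 42.8
grip_force: 0.8
```

```bash
python3 - <<'E'
from h import *
from bench import sense
s=sense();print(s["tool_pos"],s["ft_force"])
a=viewer.snapshot("scene")[:,:,::-1];w=viewer.snapshot("wrist")[:,:,::-1]
cv2.imwrite("pics/scene4.png",a)
cv2.imwrite("pics/c5.png",np.hstack([cv2.resize(a[190:320,265:395],(400,400),interpolation=cv2.INTER_CUBIC),cv2.resize(w,(400,400))]))
E
```

```text
[556.9462689   42.09123179  16.073742  ] [-1.44571612  1.09955722  0.41171076]
```

View pics/c5.png

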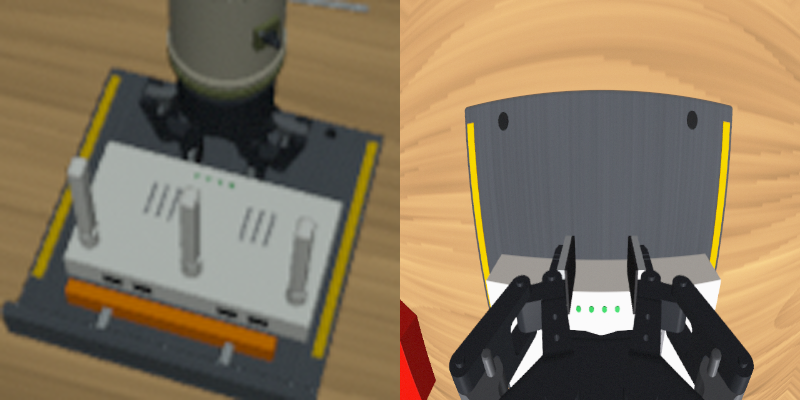

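The router is square on the dock and just short of the bar, and the aerial is upright. I'll press on in small steps.

Call:
{"fn": "carry_out", "kwargs": {"increments": [-0.004,0,0,0,0,0,0,-0.008,0,0,0,0,0,0,-0.012,0,0,0,0,0,0,-0.016,0,0,0,0,0,0,-0.02,0,0,0,0,0,0,-0.024,0,0,0,0,0,0,-0.028,0,0,0,0,0,0,-0.03,0,0,0,0,0,0,-0.03,0,0,0,0,0,0,-0.03,0,0,0,0,0,0]}}

```text
time: 23.15
tool_pos: [569.0, 41.8, 16.0]
tcp_rot: [-180.0, 0.0, 178.8]
ft_force: [-0.4, 0.1, -0.3]
finger_gap: 42.5
grip_force: 0.0
```

Call:
{"fn": "carry_out", "kwargs": {"increments": [-0.002,0,0,0,0,0,0,-0.004,0,0,0,0,0,0,-0.006,0,0,0,0,0,0,-0.008,0,0,0,0,0,0,-0.01,0,0,0,0,0,0,-0.01,0,0,0,0,0,0,-0.01,0,0,0,0,0,0,-0.01,0,0,0,0,0,0,-0.01,0,0,0,0,0,0,-0.01,0,0,0,0,0,0]}}

```text
time: 24.4
tool_pos: [572.7, 41.7, 16.0]
tcp_rot: [-180.0, -0.0, 178.8]
ft_force: [-3.6, -0.6, 1.5]
finger_gap: 42.9
grip_force: 1.9
```

Call:
{"fn": "carry_out", "kwargs": {"increments": [-0.002,0,0,0,0,0,0,-0.004,0,0,0,0,0,0,-0.006,0,0,0,0,0,0,-0.008,0,0,0,0,0,0,-0.01,0,0,0,0,0,0,-0.01,0,0,0,0,0,0,-0.01,0,0,0,0,0,0,-0.01,0,0,0,0,0,0,-0.01,0,0,0,0,0,0,-0.01,0,0,0,0,0,0]}}

```text
time: 25.65
tool_pos: [576.4, 41.7, 15.9]
tcp_rot: [-180.0, -0.0, 178.8]
ft_force: [-6.5, -1.5, 4.6]
finger_gap: 42.8
grip_force: 3.2
```

```bash
cat >f.py <<'E'
from h import *
from bench import sense
F=[];P=[]
for i in range(10):
    a=viewer.snapshot("scene")[:,:,::-1];s=sense();F.append(s["ft_force"]);P.append(s["tool_pos"])
print(np.mean(P,0),np.mean(F,0),np.std(F,0))
import time;cv2.imwrite(f"pics/s{s['time']:.1f}.png",a)
# bar front/top edge: mean of orange pixels rays at z=35
o=cv2.inRange(cv2.cvtColor(a,cv2.COLOR_BGR2HSV),(5,150,120),(18,255,255));o[:205]=0
c=max(cv2.findContours(o,cv2.RETR_EXTERNAL,cv2.CHAIN_APPROX_NONE)[0],key=cv2.contourArea)[:,0]
print(cv2.minAreaRect(np.float32([pl("scene",p,35)[:2] for p in c])))
E
python3 f.py
```

```text
[576.41533738  41.68826972  15.95911259] [-6.27504627 -0.157598    4.88669225] [0.49266616 0.53290995 0.46140819]
((706.9570922851562, 34.678955078125), (169.08917236328125, 17.109148025512695), 88.68843841552734)
```

Call:
{"fn": "carry_out", "kwargs": {"increments": [-0.002,0,0,0,0,0,0,-0.005,0,0,0,0,0,0,-0.008,0,0,0,0,0,0,-0.011,0,0,0,0,0,0,-0.014,0,0,0,0,0,0,-0.017,0,0,0,0,0,0,-0.019,0,0,0,0,0,0,-0.02,0,0,0,0,0,0,-0.02,0,0,0,0,0,0,-0.02,0,0,0,0,0,0]}}

```text
time: 27.4
tool_pos: [583.1, 41.6, 15.8]
tcp_rot: [-180.0, -0.2, 178.8]
ft_force: [-14.3, -0.1, 10.3]
finger_gap: 42.9
grip_force: 6.6
```

```bash
python3 f.py; python3 -c "
import cv2,glob
a=cv2.imread(sorted(glob.glob('pics/s2*.png'))[-1]);cv2.imwrite('pics/c6.png',cv2.resize(a[190:320,265:395],(520,520),interpolation=cv2.INTER_CUBIC))"
```

```text
[583.15252716  41.57643572  15.84745989] [-13.24874748  -0.282223    10.24530252] [0.27959639 0.4286339  0.43738877]
((713.1939086914062, 34.11946105957031), (169.30264282226562, 15.93393325805664), 88.62720489501953)
```

View pics/c6.png

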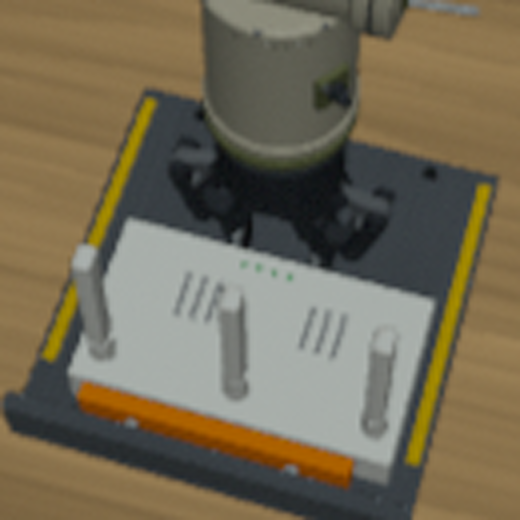

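The router is square against the bar, the aerial is upright, and the bar has moved in by about 13 mm, so about 9–10 N. I'm handing in.

```bash
python3 -c "
from bench import order
print(order.hand_in())"
```

```text
the job is handed in; nothing more can be done
None
```

The job is handed in, though no verdict came back: the aerial is seated upright and released, and the arm is still pressing the router square against the bar with about 9–10 N on it, estimated from about 13 mm of bar travel in the images.

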